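# Unclip the green torch and lay it in the kit tray

### The job

The next volunteer needs the green torch for checking date stamps in the food cartons. Pull it up out of its spring clips on the torch rack, lower it into the shallow grey tray before letting go, and leave it lying flat on the tray's floor. Leave the orange and blue torches in their clips.

Things in the scene. Friction and masses are not known exactly. Their poses are not given: they have to be found in the camera images.
- torch_green: Pencil torch, green barrel: the one to take. Rigid, 170 mm long, 0.08 to 0.17 kg, held level in two spring clips on the rack. Origin mid-length on its axis, 48 mm above the work surface at the start; x along it towards the black hexagonal head, z up at the start. Barrel 22 mm in diameter; head 26 mm across flats (x 56 to 85 mm), round black tail cap 26 mm (x -85 to -63 mm).
- torch_orange: Same torch and frame, orange barrel; leave it. The rack: fixed plywood board 200 x 235 x 15 mm holding the three torches side by side, parallel, 85 mm apart, in any order of colours, the board's top 33 mm below their axes. Each sits in two C-shaped steel clips, open upward, 12 mm wide, 45 mm either side of its middle, up to 16 mm above its axis: the middle 75 mm of barrel is free to grip.
- torch_blue: Same torch and frame, blue barrel; leave it. How the clips behave: the head and cap stop a torch sliding out lengthways. Pulled straight up, the clips resist with about 10 to 16 N and snap open within 10 mm; grip with 30 N or more. Once 40 mm up it is clear.
- tray: Shallow open grey plastic tray, fixed, 260 x 200 x 40 mm outside, walls and floor 5 mm thick. Origin at the centre of its underside, on the work surface; x along its 260 mm side, y along its 200 mm side, z up. Rack and tray stand left and right of the robot's centre line, either way round, each turned up to 20 degrees. The torch fits in at any yaw near the middle.
There are look-alikes about, which are no part of the job. What is shaped like the torch_green but red is not meant.

How it is judged:
By the outcome, as a careful person would: the job done as asked, in the order asked, and still so for the second after the job is handed in, with the robot touching nothing.
It also fails if it takes over 45 s, if anything falls off the work surface, if the arm or the gripper's body presses on something with over 40 N, if the wrist force passes 120 N, or if a joint passes its speed limit or range.

### The arm

A 6-joint arm with a two-finger parallel gripper is mounted at the origin on the work surface. World frame = base frame: x ahead of the robot, y to its left, z up, the work surface at z = 0. Lengths are in m, angles in rad, forces in N, time in s.
With the tool pointing down it reaches from about 0.3 to 0.85 m from the base axis. Payload 5.4 kg.
Tool frame: the origin (TCP) lies at the very end of the fingers, on their centre line; the grasp point (between the pads) lies 19 mm behind it (env.pinch_z is the distance from the TCP to the grasp point, in m); z points along the fingers, y is the line along which they close (so a half turn about z gives the same grasp; the last joint's range is limited). The gripper opens to 85 mm and grips with 20 to 120 N. Pads are 22 mm wide; open, the fingers measure 114 mm over their backs; the gripper's body (76 mm by 85 mm) begins 54 mm behind the grasp point. The pads swing forward as they close: fully open they stand 13 mm farther back than shut.
Start: joints at [-1.541, 0.158, 1.597, -0, 1.386, -0.21], TCP at [0.137, -0.559, 0.231] pointing down, gripper open.
Joint ranges: [-2.91, 2.91], [-0.94, 2.29], [0.18, 2.7], [-1.29, 4.43], [0.17, 2.64], [-3, 3]. Speed limits (rad/s): [2.57, 2.57, 3.14, 3.14, 3.14, 3.14].

### API

Orientations are given as a rotation vector (axis times angle).
In Python, from station import env gives the robot as it stands.
- The arm moves only by the tool jog_arm, never from a script. Its argument "increments" is a list of rows, each a list of 6 numbers: the shift along the tool's x, y, z in mm, then the turn, a rotation vector about the tool's x, y, z in degrees. In form: [[dx, dy, dz, ax, ay, az], ...]. A call has 1 to 20 rows; each row shifts and turns the commanded pose from where the row before left it, along the tool's axes as they then stand; what a row does not reach is not made up. A row lasts 1/8 s, in which the tool goes at most 62.5 mm and 10.7 degrees, less where a joint would pass 70% of its speed; a pose out of reach is approached as far as the arm can. A call is refused whole if a number of a shift passes 62.5 or a number of a turn 10.7, either way. A call with a gripper value outside its range is refused whole. "jaw" is the closure, from -1 (fully open) to 1 (shut), set as the call begins (left out, the last holds). The fingers move at their own pace and stop on an object; "force" is the grip in N (left out, the last holds). Time passes only in rows, so rows that do not move let the fingers close. It gives the time, the measured TCP pose, the force, the opening and the grip force at its end, in the units of the state.
- env.get_state(): the state, without advancing time (a new reading comes with each control period).
- env.grab_frame(name): name is "scene" or "side" or "wrist"; returns (picture, depth): 384x512x3 uint8, red, green, blue; 384x512 float32, m along the optical axis (not along the pixel's ray), 0 where there is no reading.
- env.camera_model(name): a dict with "mtx" (3x3 intrinsics, pixels), "view" (4x4, takes a point from world to camera coordinates); the wrist camera has in their place "hand_eye" (4x4, takes a point from camera to tool coordinates, whose origin is the TCP and whose axes are the flange's). Camera axes: x right, y up, looking along -z (the intrinsics and any distortion apply to the point x, -y, -z); pixel columns grow to the right and rows downward; lengths in m; the calibration is good to about 2 mm. A picture is of the moment at which its call begins: read the wrist's pose just before it. camera_model takes no time and is no camera call.
- env.finish_job(): hands the job in; it is judged then, once.
The state is a dict: "time": time; "qpos": joint angles; "dq": joint speeds; "joint_torque": joint torques, N m; "eef_pos": TCP position; "ee_rot": TCP orientation; "ft_force": force on the tool from outside, world axes, zero at the start; "moment": the same for the moment, N m; "gripper_width": finger opening in m; "gripper_force": force on a finger pad.
Only numpy, scipy, OpenCV 4.12 (cv2) and the standard library are available. Lean on these libraries where they do the work, as an engineer would, in place of code of your own. Each camera call takes 0.05 s, during which the arm holds its last target. There are 200 camera calls.

## Working session

There is one attempt and no reset: what is moved stays moved. The work goes in short steps, Python scripts to look and compute and a tool call to move; the robot and the scene stay as the last step left them, time stands still between calls to the robot, and variables do not carry over. Pictures are saved under pics/ and viewed, at most 10 in all, crops included, and the job is handed in when it is done.

Besides the shell and the picture viewer there is one more tool, called as a command line: name --pt "numbers of a row" for each row, then --argument value for the rest. jog_arm: Moves the arm, as the interface text tells. Its arguments: {"type":"object","properties":{"increments":{"type":"array"},"jaw":{"type":"number"},"force":{"type":"number"}},"required":["increments"]}

```bash
mkdir -p pics
cat > h.py <<'E'
import numpy as np, cv2
from station import env
from scipy.spatial.transform import Rotation as R
def cam(name,st=None):
    m=env.camera_model(name); K=np.array(m["mtx"])
    if name=="wrist":
        T=np.eye(4); T[:3,:3]=R.from_rotvec(st["ee_rot"]).as_matrix(); T[:3,3]=st["eef_pos"]
        C=T@np.array(m["hand_eye"])
    else: C=np.linalg.inv(np.array(m["view"]))
    return K,C
def pts(uv,d,K,C):
    uv=np.asarray(uv,float); x=(uv[:,0]-K[0,2])/K[0,0]; y=(uv[:,1]-K[1,2])/K[1,1]
    P=np.stack([x*d,-y*d,-d],1); return P@C[:3,:3].T+C[:3,3]
def plane(uv,z,K,C):
    uv=np.atleast_2d(uv); P1=pts(uv,np.ones(len(uv)),K,C); r=P1-C[:3,3]
    return C[:3,3]+r*((z-C[2,3])/r[:,2])[:,None]
E
python3 - <<'E'
from h import *
st=env.get_state(); print(st)
for n in ["scene","side","wrist"]:
    m=env.camera_model(n); print({k:v for k,v in m.items()})
    im,d=env.grab_frame(n); np.savez(f"{n}0.npz",im=im,d=d)
    cv2.imwrite(f"pics/{n}0.png",im[:,:,::-1])
print(env.pinch_z)
E
```

```text
{'time': 0.0, 'qpos': array([-1.54110737e+00,  1.59065693e-01,  1.59823550e+00, -3.31198481e-05,
        1.38618672e+00, -2.10115981e-01]), 'dq': array([ 0.00128347,  0.00143002, -0.00026057,  0.00151371,  0.00071557,
        0.00174597]), 'joint_torque': array([ 7.10906602e-05, -3.96006060e+01, -3.31425655e+01, -3.35617378e-04,
        8.55485676e-03, -1.18554937e-05]), 'eef_pos': array([ 0.13651252, -0.55794259,  0.23030591]), 'ee_rot': array([-3.11715891e+00, -3.75566188e-01, -2.17153186e-04]), 'ft_force': array([-0.13474809,  0.18201653,  0.42714862]), 'moment': array([-0.00171884,  0.01454756,  0.01749763]), 'gripper_force': 0.0, 'gripper_width': 0.08559260699437897}
{'mtx': array([[441.96404533,   0.        , 247.58721977],
       [  0.        , 441.96404533, 188.32976493],
       [  0.        ,   0.        ,   1.        ]]), 'view': array([[ 0.68775851,  0.72593608, -0.00224404, -0.31086758],
       [-0.55099635,  0.52402664,  0.64946063,  0.16841021],
       [ 0.47264284, -0.44543561,  0.76039191, -1.35367851],
       [ 0.        ,  0.        ,  0.        ,  1.        ]])}
{'
[... 238 characters left out ...]
 0.34798122, -0.67696352,  0.64855953, -0.14177685],
       [-0.27516543,  0.5875749 ,  0.7609466 , -1.04648726],
       [ 0.        ,  0.        ,  0.        ,  1.        ]])}
{'mtx': array([[309.72847313,   0.        , 254.14359587],
       [  0.        , 309.72847313, 196.97046526],
       [  0.        ,   0.        ,   1.        ]]), 'hand_eye': array([[-2.26302511e-04,  9.54506040e-01,  2.98191495e-01,
         7.67526387e-02],
       [ 9.99999437e-01,  5.25059380e-04, -9.21790091e-04,
         8.41268584e-04],
       [-1.03642245e-03,  2.98191119e-01, -9.54505622e-01,
        -1.42367810e-01],
       [ 0.00000000e+00,  0.00000000e+00,  0.00000000e+00,
         1.00000000e+00]])}
0.0187
```

View pics/scene0.png

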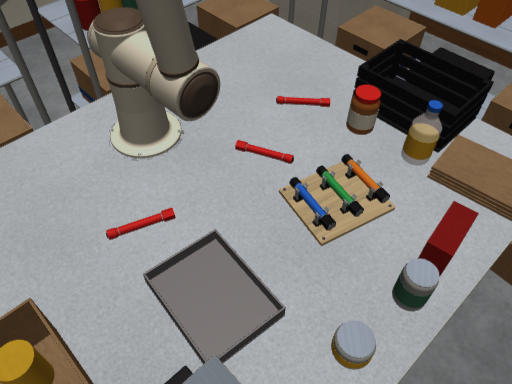

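View pics/side0.png

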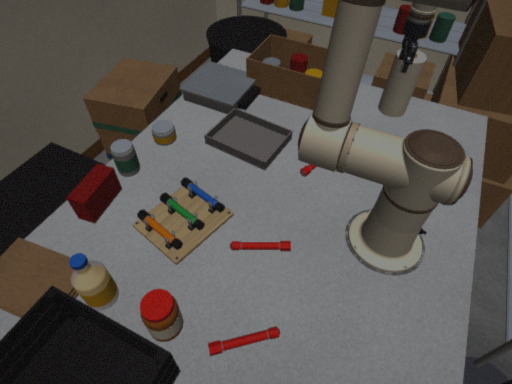

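The scene view shows the rack with the green torch in the middle at about (340,190), the blue and orange torches on either side, and the grey tray at about (214,297). The side view shows green at (182,211) and the tray at (249,138). Red torches lie loose on the table, and there are bottles and jars around it.

Run:
```python
from h import *
def axis(P):
    c=P[:,:2].mean(0); v=np.linalg.svd(P[:,:2]-c,full_matrices=False)[2][0]; return c,v
for n,roi in [("scene",(270,140,400,245)),("side",(125,170,240,265))]:
    f=np.load(n+"0.npz"); im,d=f["im"],f["d"]; K,C=cam(n); hsv=cv2.cvtColor(im,cv2.COLOR_RGB2HSV)
    print(n)
    for nm,(a,b) in dict(green=(45,85),blue=(100,125),orange=(8,16)).items():
        m=cv2.inRange(hsv,(a,150,50),(b,255,255)); 
        if nm=="orange": m=cv2.inRange(hsv,(8,200,150),(16,255,255))
        k=np.zeros_like(m);x0,y0,x1,y1=roi;k[y0:y1,x0:x1]=m[y0:y1,x0:x1]
        v,u=np.nonzero(k); uv=np.stack([u,v],1); P=pts(uv,d[v,u],K,C); P=P[d[v,u]>0]
        Q=plane(uv,0.050,K,C); c,ax=axis(Q)
        t=(Q[:,:2]-c)@ax
        mid=c+ax*(np.percentile(t,1)+np.percentile(t,99))/2
        print(nm,len(u),"depth med",np.median(P,0).round(4),"zmax",np.percentile(P[:,2],95).round(4),"plane mid",mid.round(4),"len",np.ptp(np.percentile(t,[1,99])).round(3),"yaw",np.degrees(np.arctan2(ax[1],ax[0])).round(1))
        if nm=="green": # black head/tail sizes: sample pixels beyond both ends
            for s in(-1,1):
                e=mid+ax*s*.070; p=C[:3,:3].T@(np.array([*e,.05])-C[:3,3]); print("  end",s,e.round(3),"px",(K[0,0]*p[0]/-p[2]+K[0,2]).round(),(K[1,2]-K[1,1]*p[1]/-p[2]).round())
    # tray: points with right height/colour
    r=(140,225,290,365) if n=="scene" else (200,105,300,168)
    v,u=np.mgrid[r[1]:r[3],r[0]:r[2]].reshape(2,-1); P=pts(np.stack([u,v],1),d[v,u],K,C)
    rim=(abs(P[:,2]-.04)<.004)&(d[v,u]>0)&(hsv[v,u,1]<60)
    if n=="scene": rim&=~((v>345)&(u>160))
    fl=(abs(P[:,2]-.005)<.004)&(hsv[v,u,2]<150)&(d[v,u]>0)
    for nm,s in(("rim",rim),("floor",fl)):
        q=P[s]; rr=cv2.minAreaRect((q[:,:2]*1000).astype(np.float32)); print(nm,s.sum(),np.median(q[:,2]).round(4),rr)
```

```text
scene
green 246 depth med [0.5653 0.2071 0.0589] zmax 0.0625 plane mid [0.5582 0.2155] len 0.112 yaw -14.7
  end -1 [0.49  0.233] px 320.0 169.0
  end 1 [0.626 0.198] px 353.0 204.0
blue 285 depth med [0.5433 0.1259 0.0586] zmax 0.0622 plane mid [0.538  0.1327] len 0.116 yaw -15.0
orange 188 depth med [0.5867 0.2909 0.0591] zmax 0.0627 plane mid [0.5823 0.2995] len 0.102 yaw -13.9
rim 861 0.0402 ((558.1884155273438, -208.56256103515625), (200.296875, 262.2943115234375), 84.56637573242188)
floor 8024 0.0059 ((491.18829345703125, -195.07308959960938), (215.3596649169922, 398.3228454589844), 84.33949279785156)
side
green 162 depth med [0.5696 0.2161 0.056 ] zmax 0.0595 plane mid [0.5714 0.2121] len 0.107 yaw 165.5
  end -1 [0.639 0.195] px 165.0 198.0
  end 1 [0.504 0.23 ] px 197.0 223.0
blue 172 depth med [0.5457 0.1349 0.0558] zmax 0.0594 plane mid [0.5476 0.1307] len 0.115 yaw 165.4<stdin>:3: RuntimeWarning: Mean of empty slice.
  ret = um.true_divide(
Traceback (most recent call last):
IndexError: index 0 is out of bounds for axis 0 with size 0
```

View pics/wrist0.png

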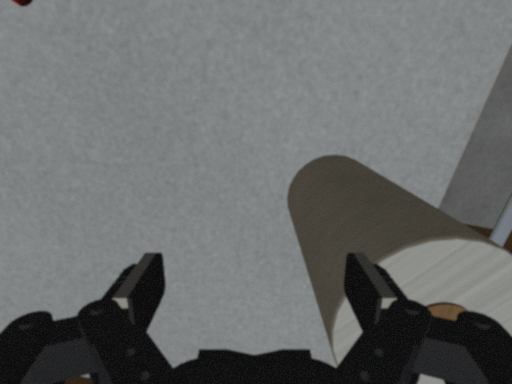

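Torch heights, barrel lengths and spacing all match what was given. The tray rim measures 262×200 mm at z=0.040, centred at (0.558, -0.209) with yaw about -5°. The wrist view shows a tall cylinder beside the right finger at (400,260), so I go up first, then across.

jog_arm --pt "0 0 -50 0 0 0" --pt "0 0 -50 0 0 0" --pt "37 -40 0 0 0 0" --pt "37 -40 0 0 0 0" --pt "37 -40 0 0 0 0" --pt "37 -40 0 0 0 0" --pt "37 -40 0 0 0 0" --pt "37 -40 0 0 0 0" --pt "37 -40 0 0 0 0" --pt "37 -40 0 0 0 0" --pt "37 -40 0 0 0 0" --pt "37 -40 0 0 0 0" --pt "37 -40 0 0 0 0" --pt "37 -40 0 0 0 0" --pt "37 -40 0 0 0 0" --pt "37 -40 0 0 0 0" --pt "37 -40 0 0 0 0" --pt "37 -40 0 0 0 0" --pt "0 0 0 0 0 9.5" --pt "0 0 0 0 0 9.5" --jaw -1

```text
time: 2.65
eef_pos: [0.5595, 0.2045, 0.3303]
ee_rot: [3.138, -0.151, -0.003]
ft_force: [-0.2, -0.3, 0.2]
gripper_width: 0.0851
gripper_force: 0.0
```

jog_arm --pt "0 0 0 0 0 9.5" --pt "0 0 40 0 0 0" --pt "0 0 40 0 0 0" --pt "0 0 40 0 0 0" --pt "0 0 0 0 0 0" --pt "0 0 0 0 0 0"

```text
time: 3.4
eef_pos: [0.5604, 0.2039, 0.213]
ee_rot: [-3.115, 0.403, -0.003]
ft_force: [0.3, 0.4, 1.1]
gripper_width: 0.0854
gripper_force: 0.0
```

```bash
cat > look.py <<'E'
from h import *
import sys
st=env.get_state(); im,d=env.grab_frame("wrist"); K,C=cam("wrist",st); cv2.imwrite(f"pics/{sys.argv[1]}.png",im[:,:,::-1])
Rm=R.from_rotvec(st["ee_rot"]).as_matrix()
print("t",st["time"],"pos",st["eef_pos"].round(4),"x yaw",np.degrees(np.arctan2(Rm[1,0],Rm[0,0])).round(2),"z",Rm[:,2].round(4),"q",st["qpos"].round(2))
hsv=cv2.cvtColor(im,cv2.COLOR_RGB2HSV); m=cv2.inRange(hsv,(45,150,40),(85,255,255))
v,u=np.nonzero(m); ok=d[v,u]>0; u,v=u[ok],v[ok]; uv=np.stack([u,v],1); P=pts(uv,d[v,u],K,C)
print("green",len(u),"top z",np.percentile(P[:,2],[50,95,99]).round(4))
Q=plane(uv,.054,K,C)[:,:2]; rr=cv2.minAreaRect((Q*1000).astype(np.float32)); print("plane rect",rr)
c=Q.mean(0); ax=np.linalg.svd(Q-c,full_matrices=False)[2][0]; ax*=np.sign(ax[0]); t=(Q-c)@ax
mid=c+ax*(np.percentile(t,.5)+np.percentile(t,99.5))/2
print("mean",c.round(4),"mid",mid.round(4),"yaw",np.degrees(np.arctan2(ax[1],ax[0])).round(2),"depth xy",P[:,:2].mean(0).round(4))
e=np.array([*mid,st["eef_pos"][2]])-st["eef_pos"]; print("to go in tool mm",(Rm.T@e*1000).round(1))
E
python3 look.py w1
```

```text
t 3.4 pos [0.5604 0.2039 0.213 ] x yaw -14.76 z [ 2.2e-03  3.0e-04 -1.0e+00] q [ 0.15  0.22  1.56 -0.    1.36  1.97]
green 2049 top z [0.0573 0.0591 0.0597]
plane rect ((566.8868408203125, 211.25997924804688), (20.446542739868164, 121.63488006591797), 75.27452087402344)
mean [0.5694 0.2104] mid [0.5664 0.2112] yaw -14.5 depth xy [0.57   0.2102]
to go in tool mm [ 3.9 -8.6  0. ]
```

View pics/w1.png

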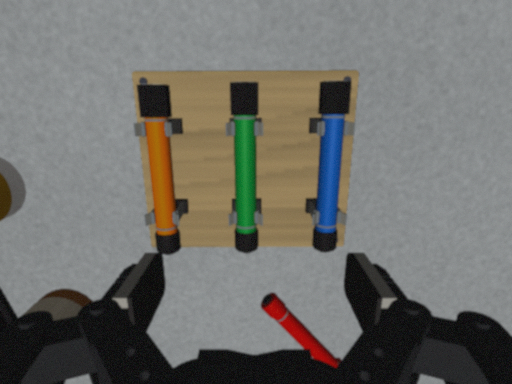

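The wrist view shows the rack with orange, green and blue from left to right. The green barrel runs from (244,115) to (246,228) with its hexagonal head at the top (+tool x). Its middle is free to grip.

jog_arm --pt "7 -8.5 0 0 0 0" --pt "0 0 30 0 0 0" --pt "0 0 30 0 0 0" --pt "0 0 30 0 0 0" --pt "0 0 0 0 0 0" --pt "0 0 0 0 0 0" --jaw -0.3

```text
time: 4.2
eef_pos: [0.57, 0.2106, 0.1233]
ee_rot: [-3.115, 0.403, -0.005]
ft_force: [0.0, -0.2, -0.1]
gripper_width: 0.0558
gripper_force: 0.0
```

```bash
python3 look.py w2
```

```text
t 4.2 pos [0.57   0.2106 0.1233] x yaw -14.75 z [ 3.1e-03  5.0e-04 -1.0e+00] q [0.16 0.34 1.6  0.   1.2  1.98]
green 3849 top z [0.0574 0.0591 0.0596]
plane rect ((565.8560791015625, 211.5965576171875), (21.674144744873047, 122.57811737060547), 75.23751068115234)
mean [0.57   0.2105] mid [0.566  0.2115] yaw -14.53 depth xy [0.571  0.2102]
to go in tool mm [-4.2  0.1 -0. ]
```

View pics/w2.png

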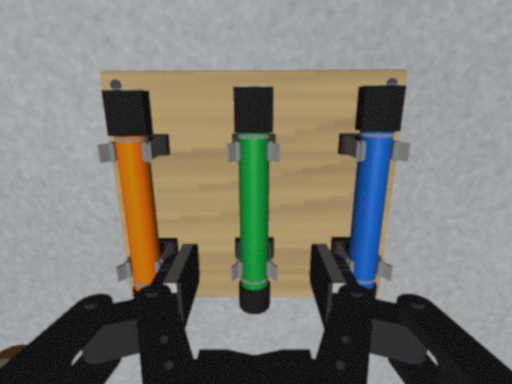

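The green torch sits centred between the fingers at (254,210), with the lateral error near 0. I'll descend and grip.

jog_arm --pt "0 0 30 0 0 0" --pt "0 0 30 0 0 0" --pt "0 0 20 0 0 0" --pt "0 0 13 0 0 0" --pt "0 0 0 0 0 0" --pt "0 0 0 0 0 0"

```text
time: 5.0
eef_pos: [0.5695, 0.2104, 0.0295]
ee_rot: [-3.115, 0.403, -0.003]
ft_force: [-0.2, 0.4, 0.6]
gripper_width: 0.0554
gripper_force: 0.0
```

jog_arm --pt "0 0 0 0 0 0" --pt "0 0 0 0 0 0" --pt "0 0 0 0 0 0" --pt "0 0 0 0 0 0" --pt "0 0 0 0 0 0" --pt "0 0 0 0 0 0" --jaw 1 --force 60

```text
time: 5.75
eef_pos: [0.5693, 0.2107, 0.0293]
ee_rot: [-3.115, 0.404, -0.002]
ft_force: [-0.8, 1.8, 5.5]
gripper_width: 0.0201
gripper_force: 58.6
```

jog_arm --pt "0 0 -4 0 0 0" --pt "0 0 -4 0 0 0" --pt "0 0 -4 0 0 0" --pt "0 0 -4 0 0 0" --pt "0 0 -6 0 0 0" --pt "0 0 -10 0 0 0" --pt "0 0 -10 0 0 0" --pt "0 0 -20 0 0 0" --pt "0 0 -30 0 0 0" --pt "0 0 -30 0 0 0" --pt "0 0 0 0 0 0" --pt "0 0 0 0 0 0"

```text
time: 7.25
eef_pos: [0.568, 0.2101, 0.1496]
ee_rot: [3.115, -0.404, -0.002]
ft_force: [-0.2, 0.7, -1.5]
gripper_width: 0.0202
gripper_force: 60.1
```

```bash
python3 look.py w3
```

```text
t 7.25 pos [0.568  0.2101 0.1496] x yaw -14.76 z [-1.1e-03 -2.0e-04 -1.0e+00] q [ 0.15  0.31  1.59 -0.    1.25  1.98]
green 8911 top z [0.1775 0.1792 0.18  ]
plane rect ((510.3835754394531, 224.90139770507812), (42.10224533081055, 192.81117248535156), 75.85694885253906)
mean [0.5168 0.2229] mid [0.5107 0.2245] yaw -14.49 depth xy [0.5822 0.2057]
to go in tool mm [-59.1   0.7   0.1]
```

View pics/w3.png

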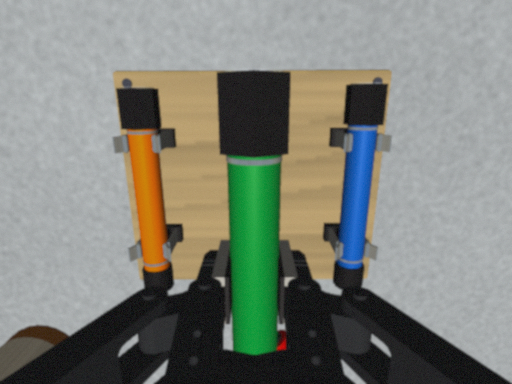

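The torch is held level, with its axis 19 mm above the TCP, and orange and blue are still clipped at (148,200) and (355,195). Next I carry it to the tray.

jog_arm --pt "5 20 0 0 0 0" --pt "9 37 0 0 0 0" --pt "9 37 0 0 0 0" --pt "9 37 0 0 0 0" --pt "9 37 0 0 0 0" --pt "9 37 0 0 0 0" --pt "9 37 0 0 0 0" --pt "9 37 0 0 0 0" --pt "9 37 0 0 0 0" --pt "9 37 0 0 0 0" --pt "9 37 0 0 0 0" --pt "5 18 0 0 0 0" --pt "0 0 0 0 0 -5" --pt "0 0 0 0 0 -4.4" --pt "0 0 0 0 0 0" --pt "0 0 0 0 0 0"

```text
time: 9.3
eef_pos: [0.561, -0.2095, 0.1499]
ee_rot: [-3.138, 0.148, 0.001]
ft_force: [0.1, 0.0, -2.1]
gripper_width: 0.0202
gripper_force: 60.1
```

```bash
python3 look.py w4 | head -1
python3 - <<'E'
from h import *
im,d=env.grab_frame("scene"); K,C=cam("scene"); hsv=cv2.cvtColor(im,cv2.COLOR_RGB2HSV)
v,u=np.mgrid[225:365,140:290].reshape(2,-1); P=pts(np.stack([u,v],1),d[v,u],K,C)
s=(abs(P[:,2]-.04)<.004)&(d[v,u]>0)&(hsv[v,u,1]<60); print(cv2.minAreaRect((P[s][:,:2]*1000).astype(np.float32)))
E
```

```text
t 9.3 pos [ 0.561  -0.2095  0.1499] x yaw -5.42 z [-6.e-04  4.e-04 -1.e+00] q [-0.56  0.29  1.61  0.    1.24  1.11]
((558.0433349609375, -208.7689208984375), (200.21104431152344, 262.98516845703125), 84.46283721923828)
```

View pics/w4.png

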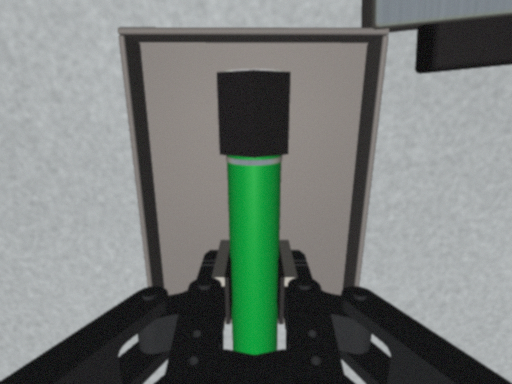

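The torch is centred and aligned over the tray; the rim spans (120,30) to (388,30). A metal box at the top right lies beyond the tray. Now I lower it.

jog_arm --pt "-1 0 30 0 0 0" --pt "-1 0 30 0 0 0" --pt "0 0 30 0 0 0" --pt "0 0 20 0 0 0" --pt "0 0 15 0 0 0" --pt "0 0 10 0 0 0" --pt "0 0 5 0 0 0" --pt "0 0 0 0 0 0" --pt "0 0 0 0 0 0"

```text
time: 10.52
eef_pos: [0.5598, -0.21, 0.011]
ee_rot: [3.138, -0.147, 0.002]
ft_force: [-0.5, -1.0, -2.2]
gripper_width: 0.0202
gripper_force: 60.1
```

jog_arm --pt "0 0 1 0 0 0" --pt "0 0 1 0 0 0" --pt "0 0 1 0 0 0" --pt "0 0 0 0 0 0" --pt "0 0 0 0 0 0"

```text
time: 11.15
eef_pos: [0.5593, -0.2096, 0.0073]
ee_rot: [-3.138, 0.147, -0.0]
ft_force: [-0.2, 0.0, -0.4]
gripper_width: 0.0203
gripper_force: 60.1
```

jog_arm --pt "0 0 1 0 0 0" --pt "0 0 0.5 0 0 0" --pt "0 0 0 0 0 0" --pt "0 0 0 0 0 0"

```text
time: 11.65
eef_pos: [0.5593, -0.2096, 0.0058]
ee_rot: [3.138, -0.147, -0.0]
ft_force: [0.9, -0.8, -2.0]
gripper_width: 0.0199
gripper_force: 60.1
```

jog_arm --pt "0 0 0.5 0 0 0" --pt "0 0 0.5 0 0 0" --pt "0 0 0.5 0 0 0" --pt "0 0 0 0 0 0" --pt "0 0 0 0 0 0"

```text
time: 12.28
eef_pos: [0.5594, -0.2097, 0.0053]
ee_rot: [3.138, -0.147, -0.0]
ft_force: [-3.8, 2.0, 7.7]
gripper_width: 0.0204
gripper_force: 64.7
```

The fingertips are touching the tray floor. I'll ease back 1 mm and open gently.

jog_arm --pt "0 0 -1.5 0 0 0" --pt "0 0 0 0 0 0" --pt "0 0 0 0 0 0" --force 25

```text
time: 12.65
eef_pos: [0.5592, -0.2096, 0.0055]
ee_rot: [-3.138, 0.147, 0.0]
ft_force: [0.2, -0.4, -1.6]
gripper_width: 0.0204
gripper_force: 60.4
```

jog_arm --pt "0 0 0 0 0 0" --pt "0 0 0 0 0 0" --pt "0 0 0 0 0 0" --pt "0 0 0 0 0 0" --jaw 0.3

```text
time: 13.15
eef_pos: [0.5594, -0.2097, 0.0059]
ee_rot: [3.138, -0.147, 0.0]
ft_force: [-0.7, -0.8, -0.7]
gripper_width: 0.0301
gripper_force: 0.0
```

jog_arm --pt "0 0 0 0 0 0" --pt "0 0 0 0 0 0" --pt "0 0 0 0 0 0" --pt "0 0 -5 0 0 0" --pt "0 0 -10 0 0 0" --pt "0 0 -20 0 0 0" --pt "0 0 -30 0 0 0" --pt "0 0 -40 0 0 0" --pt "0 0 -40 0 0 0" --pt "0 0 -40 0 0 0" --pt "0 0 0 0 0 0" --pt "0 0 0 0 0 0" --jaw -0.3

```text
time: 14.65
eef_pos: [0.5592, -0.2096, 0.1913]
ee_rot: [3.138, -0.147, 0.001]
ft_force: [-0.4, -1.3, 0.1]
gripper_width: 0.0552
gripper_force: 0.0
```

```bash
python3 look.py w5
python3 - <<'E'
from h import *
im,d=env.grab_frame("side"); a=cv2.resize(im[:,:,::-1],(400,300)); b=cv2.resize(cv2.imread("pics/w5.png"),(400,300)); cv2.imwrite("pics/end.png",np.hstack([a,b]))
E
```

```text
t 14.65 pos [ 0.5592 -0.2096  0.1913] x yaw -5.36 z [ 4.e-04 -2.e-04 -1.e+00] q [-0.56  0.25  1.58  0.    1.32  1.1 ]
green 1983 top z [0.0283 0.0304 0.0311]
plane rect ((563.2857055664062, -210.70774841308594), (18.627517700195312, 109.41801452636719), 85.16706848144531)
mean [ 0.5658 -0.2111] mid [ 0.5616 -0.2107] yaw -4.88 depth xy [ 0.5593 -0.2105]
to go in tool mm [2.5 1.  0. ]
```

View pics/end.png

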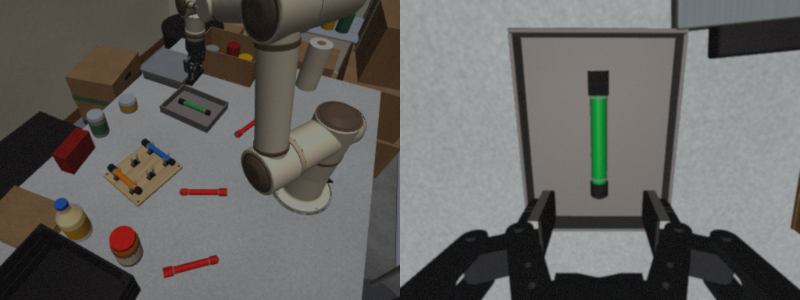

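The pictures show the green torch lying flat in the middle of the tray at (598,135). Its top is at 30 mm, against 29 mm expected. Orange and blue are still clipped, and the gripper is clear.

```bash
python3 -c "
from station import env
print(env.finish_job())"
```

```text
the job is handed in; nothing more can be done
None
```

The green torch is lying flat on the tray's floor, the orange and blue torches are still in their clips, and I handed the job in at about 15 s.

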